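# Lock a spring channel nut into slotted strut

## Task

Fit the channel nut with the orange grip into the slotted strut, level with the red pointer: put it in lengthwise through the slot, push it down against its spring, give it a quarter turn so that it lies across the slot under both lips, then let the spring lift it until its grooves catch the lips, and let go. The strut lies loosely sideways in its stand, so find the slot by feel; work gently, never loading the strut with more than 35 N in all, and leave the other things where they are.

Things in the scene. Friction and masses are not known exactly. Their poses are not given: they have to be found in the camera images.
- channel_nut: Channel nut with stud and orange grip, 0.1 kg, 82 mm tall, upright on its spring foot on the 3 mm bench mat. Origin: centre of the foot's underside with the spring relaxed; z up along the stud, x along the nut's long side. Heights over the origin: foot 0 to 3 mm, steel plate 17 to 23, end teeth 23 to 26, 12 mm stud to 50, grip 50 to 82.
- nut_grip (a point): Centre of the nut's flat orange grip, 66 mm over the nut's origin; axes as the nut's. The grip is 26 mm in x, 14 mm thick in y, 32 mm high: pinch its flat sides (fingers closing along y).
- nut_groove (a point): On the stud axis 23 mm over the nut's origin, level with the groove bottoms. The plate below it is 43 mm long (x) with round ends (turning radius 21.5 mm) and 21 mm wide (y). Two cross grooves along y, 3 mm deep, 9.5 to 18 mm either side of the axis, lie between a round boss and the end teeth.
- nut_spring (a point): At the nut's origin, under the spring foot (34 x 20 mm in x, y). The foot yields upward by at most 13 mm: it needs 2.1 N to start, 0.7 N more per mm, 11 N at 13 mm, then is solid.
- strut_stand: Fixed grey plate 100 (x) x 280 (y) x 8 mm with four blue end blocks 30 mm high; origin: centre of its underside, z up. On it lies a bare metal slotted strut (C channel) 54 wide, 29 high, 250 long, parallel to the stand's y, black end caps. The strut has side play: see slot_nominal. This pose is the stand's, not the strut's.
- slot_nominal (a point): On the stand (not on the strut), 37 mm over its origin, the height of the strut's top. Axes as the stand's. The true slot's centre line is parallel to y but lies anywhere from 10 mm to -x to 10 mm to +x of this point. Slot 24 mm wide, rounded upper edges. The strut stays put under side forces below about 14 N, then slides.
- channel_floor (a point): On the stand, 11 mm over its origin, the height of the channel's floor. Lips hang 8 mm down to 18 mm above the floor, are 3.5 mm thick; the cavity is 48 mm wide. The nut enters only lengthwise (its x along the stand's y); with its foot on the floor its origin is at this height. To clear the lips for turning push it at least 8 mm farther; 13 mm is solid.
- seat_height (a point): On the stand, 6 mm over its origin: height of the nut's origin once it is seated, turned a quarter (either way serves) so that its x is along the stand's x and the lips' lower edges lie in its grooves. The spring then clamps the strut between floor and lips, which counts as load on both (about 11 N in all at rest).
- red_pointer: Red pointer block 10 x 12 x 15 mm, fixed on the stand's -x edge at a place that differs from run to run; origin at the centre of its underside, axes parallel to the stand's. The nut's stud must end level with it along the strut (same y in the stand's frame).
- tape_white: Loose roll of white tape, 98 mm across, 24 mm high; leave alone. Origin at the centre of its underside.
- tape_measure: Loose yellow tape measure, 37 x 80 x 66 mm; leave alone. Origin at the centre of its underside.
- spanner: Loose steel spanner, 188 mm long; leave alone. Origin at the centre of its underside.
- pipe_ring: Loose cream pipe ring, 44 x 50 x 35 mm; leave alone. Origin at the centre of its underside.
Things that resemble listed ones, but are neither listed nor needed, are in the scene too. Of the things like the channel_nut, leave any that is yellow; of the rest the larger one is meant.

How it is judged:
On the way, in this order (a step that is already met when the one before it is completed fails the run):
1. the nut is in the slot lengthwise beside the pointer, down to where its foot meets the channel floor (z of channel_nut in the frame of strut_stand below 0.0125 m and angle between the x axis of channel_nut and the y axis of strut_stand, either way round below 0.25 rad and y of channel_nut in the frame of red_pointer between -0.012 and 0.012 m and x of channel_nut in the frame of strut_stand between -0.014 and 0.014 m), for 0.1 s.
2. the nut, pushed down against its spring, is turned across the slot below the lips (z of channel_nut in the frame of strut_stand below 0.0045 m and angle between the x axis of channel_nut and the x axis of strut_stand, either way round below 0.25 rad), for 0.05 s.
At the end, for the whole second after the job is handed in: Nut across the slot (within 0.2 rad), sprung up into the lips (origin 4.5 to 7.5 mm above the stand's), stud within 10 mm of the pointer along the strut and 14 mm of the stand's centre line across it, upright within 0.1 rad, at rest, released (z of channel_nut in the frame of strut_stand between 0.0045 and 0.0075 m and angle between the x axis of channel_nut and the x axis of strut_stand, either way round below 0.2 rad and x of channel_nut in the frame of strut_stand between -0.014 and 0.014 m and y of channel_nut in the frame of red_pointer between -0.01 and 0.01 m and angle between channel_nut's own z axis and vertical below 0.1 rad and linear speed of channel_nut below 0.02 m/s); the robot touches nothing.
It fails at once if the nut and its foot load the strut and stand with more than 35 N in all (contact force between channel_nut and strut_stand above 35 N).
It fails at once if the gripper or arm bears on the strut or stand with more than 35 N (contact force between any of the fingers, the arm and strut_stand above 35 N).
It fails at once if a bystander is moved by more than 30 mm (distance of any of tape_white, tape_measure, spanner, pipe_ring from where it was at the start of the episode above 0.03 m).
It also fails if it takes over 64 s, if anything falls off the work surface, if the arm or the gripper's body presses on something with over 40 N, if the wrist force passes 120 N, or if a joint passes its speed limit or range.

## Robot

A 7-joint arm with a two-finger parallel gripper is mounted at the origin on the work surface; the furniture and walls round the work are solid. World frame = base frame: x ahead of the robot, y to its left, z up, the work surface at z = 0. Lengths are in m, angles in rad, forces in N, time in s.
With the tool pointing down it reaches from about 0.4 to 0.85 m from the base axis. Payload 10.4 kg.
Tool frame: the origin (TCP) lies on the centre line of the jaws, within the pads' length; the fingertips stand 17 mm ahead of it and the grasp point (between the pads) lies 2 mm behind it (manip.tcp_to_tips is the distance from the TCP to the fingertips, in m); z points along the fingers, x is the direction in which the jaws open and shut, and the axes are right-handed (so a half turn about z gives the same grasp; the last joint's range is limited). The gripper opens to 85 mm and grips with 20 to 120 N. Pads are 22 mm wide; open, the fingers measure 114 mm over their backs; the gripper's body (76 mm by 85 mm) begins 54 mm behind the grasp point. The pads swing forward as they close: fully open they stand 13 mm farther back than shut.
Start: joints at [1.31, 0.332, -0.065, 1.46, 0.022, 1.35, -0.088], TCP at [0.147, -0.607, 0.248] pointing down, gripper open.
Joint ranges: [-2.6, 2.6], [-0.5, 2.12], [-1.47, 1.34], [0.16, 2.42], [-1.27, 4.41], [0.06, 2.06], [-2.6, 2.6]. Speed limits (rad/s): [2.22, 2.22, 2.79, 2.79, 3.14, 3.14, 3.14].

## Interface

Orientations are given as a unit quaternion [x, y, z, w].
In Python, from workcell import manip gives the robot as it stands.
- The arm moves only by the shell command python3 -m pendant 'ROWS' [FORCE]. ROWS is JSON, a list of rows, each a list of 3 entries, a list of its own where there are three numbers: the shift along the world's x, y, z in cm, then the turn, a rotation vector about the world's x, y, z in degrees, then the closure in counts, from 0 (fully open) to 255 (shut). A call has 1 to 12 rows; each row shifts and turns the pose as measured when the row begins; what a row does not reach is not made up. A row lasts 1/8 s, in which the tool goes at most 62.5 mm and 10.7 degrees, less where a joint would pass 70% of its speed; a pose out of reach is approached as far as the arm can. A call is refused whole if a number of a shift passes 6.25 or a number of a turn 10.7, either way. A call with a gripper value outside its range is refused whole. The fingers move at their own pace and stop on an object; FORCE is the grip in N (left out, the last holds). Time passes only in rows, so rows that do not move let the fingers close. It gives the time, the measured TCP pose, the force and the opening at its end, in the units of the state.
- manip.get_obs(): the state, without advancing time (a new reading comes with each control period).
- manip.camera(name): name is "scene" or "top" or "wrist"; returns a dict with "pixels" (384x512x3 uint8, red, green, blue), "range_z" (384x512 float32, m along the optical axis (not along the pixel's ray), 0 where there is no reading), "K" (3x3 intrinsics, pixels), "origin" and "rotation" of the camera in the world; the wrist camera has in their place "hand_eye" (4x4, takes a point from camera to tool coordinates, whose origin is the TCP and whose axes are the tool frame's). Camera axes: x right, y down, z forward; pixel columns grow to the right and rows downward; lengths in m; the calibration is good to about 2 mm. A picture is of the moment at which its call begins: read the wrist's pose just before it.
- manip.hand_in(): hands the job in, once; it reports no verdict.
The state is a dict: "clock": time; "joint_pos": joint angles; "joint_velocities": joint speeds; "tau": joint torques, N m; "position": TCP position; "ee_rot": TCP orientation; "ft_force": force on the tool from outside, world axes, zero at the start; "torque": the same for the moment, N m; "grip_width": opening from 0.0 (shut) to 1.0 (fully open).
Only numpy, scipy, OpenCV 4.12 (cv2) and the standard library are available. Lean on these libraries where they do the work, as an engineer would, in place of code of your own. Each camera call takes 0.05 s, during which the arm holds its last target.

## Working session

There is one attempt and no reset: what is moved stays moved. The work goes in short steps, Python scripts to look and compute and a shell command to move; the robot and the scene stay as the last step left them, time stands still between calls to the robot, and variables do not carry over. Pictures are saved under pics/ and viewed, and the job is handed in when it is done.

```bash
ls; mkdir -p pics; python3 - <<'E'
from workcell import manip
import cv2,numpy as np
print(manip.get_obs(), manip.tcp_to_tips)
for n in ("scene","top"):
    c=manip.camera(n); cv2.imwrite(f"pics/{n}0.png",c["pixels"][:,:,::-1]); np.savez(f"pics/{n}0.npz",**c)
    print(n,c["K"],c["origin"],c["rotation"])
E
```

```text
pics
{'clock': 0.0, 'joint_pos': array([ 1.31039197,  0.33288966, -0.06471264,  1.46096106,  0.0216024 ,
        1.34990525, -0.08850993]), 'joint_velocities': array([-0.00083981, -0.00051129, -0.0020023 ,  0.00111746,  0.00017687,
       -0.00138018, -0.00055609]), 'tau': array([ 2.91920160e-04, -6.25448799e+01,  4.91072936e-02, -3.91615713e+01,
        1.61736365e-02,  9.65731888e-03,  1.17741115e-05]), 'position': array([ 0.14714712, -0.60705833,  0.24749542]), 'ee_rot': array([ 7.85999990e-01, -6.18226074e-01, -5.96872371e-04, -4.26843112e-04]), 'ft_force': array([ 0.9436809 , -0.0998416 , -0.33554803]), 'torque': array([0.00151955, 0.01546536, 0.02240109]), 'grip_width': 0.9984081583192405} 0.017
scene [[350.42217011   0.         259.82420705]
 [  0.         350.42217011 193.49359032]
 [  0.           0.           1.        ]] [-0.28138856 -0.66969751  0.53254323] [ 0.79019819 -0.3225229   0.21034794 -0.47678039]
top [[405.84721584   0.         252.96461151]
 [  0.         405.84721584 192.8978615 ]
 [  0.           0.           1.        ]] [ 0.24892885 -0.02448606  1.26799833] [-0.70285191  0.70972998 -0.03827148  0.02859786]
```

View pics/scene0.png

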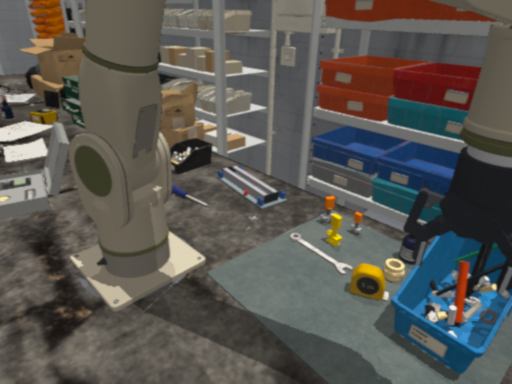

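View pics/top0.png

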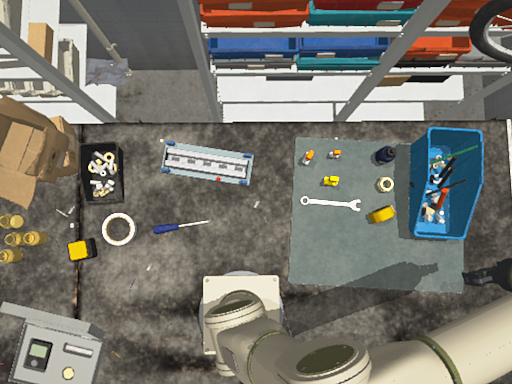

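The top view shows the strut at about (208,163), with the red pointer at (218,179). The orange nuts are at (308,157) and (335,154), and the yellow one is at (331,181). Next I'll compute positions.

```bash
cat > h.py <<'E'
import numpy as np,cv2
from scipy.spatial.transform import Rotation as R
def cloud(c):
    d=c["range_z"];K=c["K"];v,u=np.mgrid[0:384,0:512]
    p=np.stack([(u-K[0,2])*d/K[0,0],(v-K[1,2])*d/K[1,1],d],-1)
    return p@R.from_quat(c["rotation"]).as_matrix().T+c["origin"]
E
python3 - <<'E'
from h import *
import scipy.ndimage as nd
for n in ("top","scene"):
    c=dict(np.load(f"pics/{n}0.npz"));P=cloud(c);im=c["pixels"];hsv=cv2.cvtColor(im,cv2.COLOR_RGB2HSV).astype(int)
    H,S,V=hsv[...,0],hsv[...,1],hsv[...,2]
    ok=(c["range_z"]>0)&(P[...,0]>0.2)&(P[...,0]<.8)&(abs(P[...,1])<.45)&(P[...,2]<.15)&(P[...,2]>-.02)
    for name,m in (("orange",(H>=5)&(H<=17)&(S>170)&(V>150)),("yellow",(H>20)&(H<32)&(S>150)&(V>150)),("red",((H<=4)|(H>176))&(S>150)&(V>90)),("blue",(H>100)&(H<125)&(S>120))):
        l,k=nd.label(m&ok,np.ones((3,3)))
        for i in range(1,k+1):
            q=P[l==i]
            if len(q)>5: print(n,name,len(q),"px",np.mean(np.argwhere(l==i),0)[::-1].round(1),"mean",q.mean(0).round(4),"min",q.min(0).round(4),"max",q.max(0).round(4))
c=np.load("pics/top0.npz");im=c["pixels"][:,:,::-1]
a=cv2.resize(im[130:200,150:262],None,fx=6,fy=6,interpolation=2);b=cv2.resize(im[135:215,292:402],None,fx=6,fy=6,interpolation=2)
cv2.imwrite("pics/ta.png",a);cv2.imwrite("pics/tb.png",b)
s=np.load("pics/scene0.npz")["pixels"][:,:,::-1]
cv2.imwrite("pics/sb.png",cv2.resize(s[180:280,285:415],None,fx=6,fy=6,interpolation=2))
E
```

```text
top orange 8 px [335.4 152.2] mean [ 0.4843 -0.2919  0.0623] min [ 0.4818 -0.2996  0.0598] max [ 0.4905 -0.2876  0.0659]
top orange 9 px [307.9 156.4] mean [ 0.4714 -0.2079  0.0664] min [ 0.4634 -0.2273  0.0028] max [ 0.4813 -0.1989  0.0885]
top yellow 22 px [310.1 153.9] mean [ 0.4755 -0.2115  0.0858] min [ 0.4665 -0.2183  0.0794] max [ 0.4844 -0.2051  0.0918]
top yellow 10 px [337.  151.5] mean [ 0.4857 -0.2958  0.0671] min [ 0.4832 -0.3022  0.0602] max [ 0.4886 -0.2886  0.0719]
top yellow 106 px [330.9 180.2] mean [ 0.4011 -0.2785  0.0488] min [ 0.3914 -0.3108 -0.0038] max [ 0.4141 -0.2613  0.0904]
top yellow 178 px [382.5 214.4] mean [ 0.2951 -0.4263  0.0652] min [ 0.2759 -0.4495  0.0489] max [ 0.3174 -0.4009  0.0756]
top red 10 px [218.  178.8] mean [0.4123 0.0657 0.0183] min [0.4096 0.0623 0.0072] max [0.4169 0.0697 0.0274]
top blue 1541 px [299.8  51.1] mean [ 0.7862 -0.1865  0.0968] min [ 0.7747 -0.445   0.0264] max [0.7999 0.0874 0.1459]
top blue 18 px [170.4 142.8] mean [0.5254 0.2124 0.0253] min [0.5218 0.2037 0.0109] max [0.5314 0.2247 0.0328]
top blue 8 px [379.6 150.6] 
[... 1651 characters left out ...]
cene red 9 px [245.4 191.8] mean [0.4118 0.0643 0.0193] min [0.4089 0.06   0.0127] max [0.4165 0.0696 0.0235]
scene blue 2383 px [383.3 165.9] mean [ 0.785  -0.1977  0.09  ] min [ 0.7701 -0.4181  0.0396] max [0.7995 0.084  0.1232]
scene blue 19 px [220.6 173.9] mean [0.4383 0.2214 0.0225] min [0.4332 0.2169 0.0135] max [0.4434 0.2289 0.0294]
scene blue 73 px [178.1 190.9] mean [0.2582 0.2174 0.0178] min [0.2484 0.1906 0.0082] max [0.2707 0.2469 0.0261]
scene blue 32 px [281.6 194. ] mean [ 0.482  -0.0293  0.0223] min [ 0.4778 -0.0373  0.0111] max [ 0.489  -0.0177  0.032 ]
scene blue 29 px [260.  201.2] mean [ 0.3972 -0.0164  0.0222] min [ 0.3921 -0.0232  0.0131] max [ 0.4011 -0.0049  0.0309]
```

View pics/ta.png

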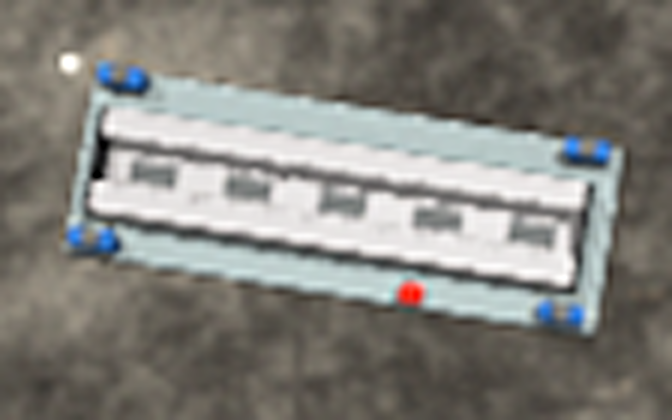

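View pics/tb.png

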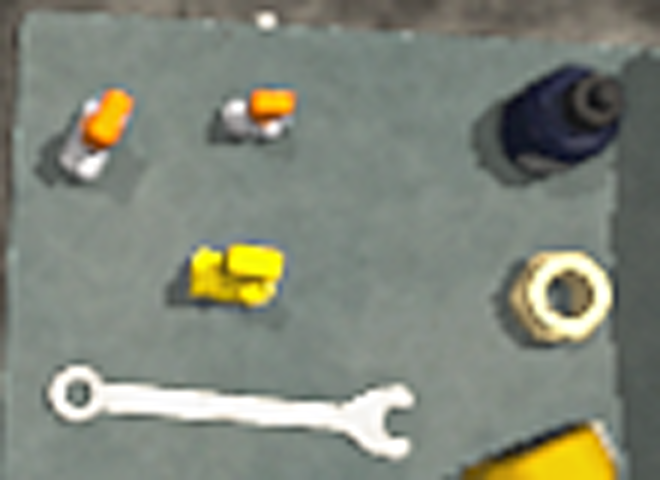

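View pics/sb.png

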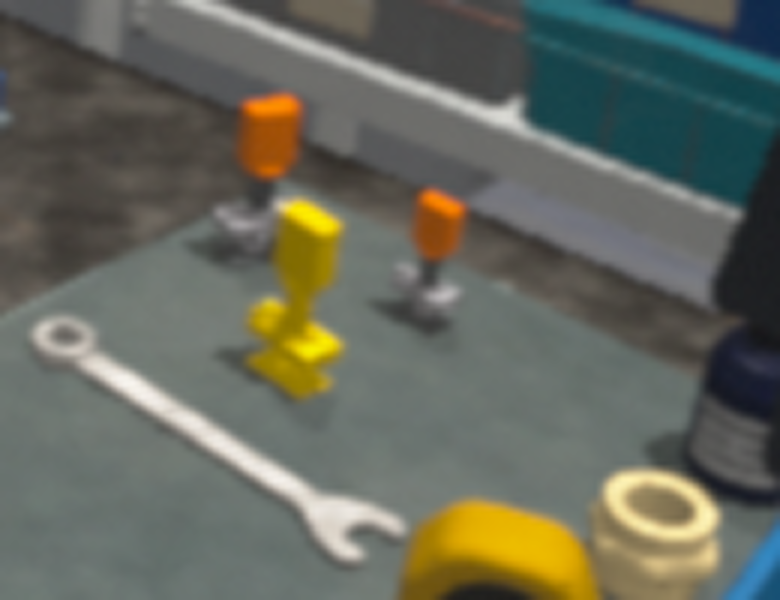

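The meant nut is the larger orange one at about (0.475, -0.2125). The stand's yaw is about -10° and the pointer is near (0.412, 0.065). I'll move above the nut for a close wrist view.

```bash
python3 -m pendant '[[[3.4,4.3,0.3],[0,0,-4.5],0],[[3.4,4.3,0.3],[0,0,-4.5],0],[[3.4,4.3,0.3],[0,0,-4.5],0],[[3.4,4.3,0],[0,0,-4.5],0],[[3.4,4.3,0],[0,0,-4.5],0],[[3.4,4.3,0],[0,0,-4.5],0],[[3.4,4.3,0],[0,0,-4.5],0],[[3.4,4.3,0],[0,0,-4.5],0],[[2,3,0],[0,0,-4.5],0],[[0,0,0],[0,0,-3],0]]'
python3 - <<'E'
from h import *
from workcell import manip
o=manip.get_obs();c=manip.camera("wrist");cv2.imwrite("pics/w1.png",c["pixels"][:,:,::-1])
np.savez("pics/w1.npz",pos=o["position"],rot=o["ee_rot"],**c);print(o["position"],o["ee_rot"],o["joint_pos"],c["hand_eye"],c["K"])
E
```

```text
clock: 1.35
position: [0.4438, -0.2174, 0.2533]
ee_rot: [-0.49, 0.872, 0.003, 0.001]
ft_force: [-0.5, -0.9, -0.1]
grip_width: 1.002
[ 0.44381453 -0.21744855  0.25325723] [-0.48994936  0.87174531  0.00291839  0.00110658] [ 0.76195135  0.0673043  -0.40993998  1.76874454  0.02205897  1.31417206
 -1.77035676] [[ 9.99999465e-01 -1.03425837e-03  2.91636453e-05  4.21654725e-05]
 [ 9.73923530e-04  9.50430784e-01  3.10934681e-01 -8.01314777e-02]
 [-3.49304823e-04 -3.10934486e-01  9.50431283e-01 -1.25386877e-01]
 [ 0.00000000e+00  0.00000000e+00  0.00000000e+00  1.00000000e+00]] [[327.64516866   0.         251.69993394]
 [  0.         327.64516866 196.64168336]
 [  0.           0.           1.        ]]
```

View pics/w1.png

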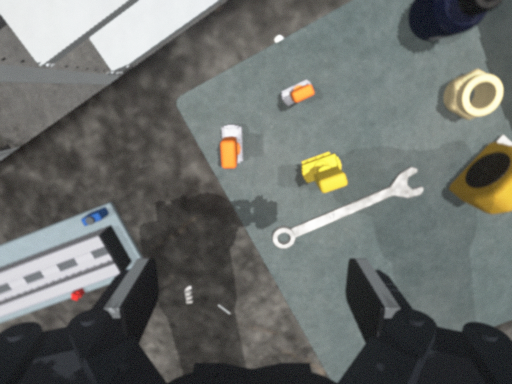

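The wrist view shows the target nut at (231,147) with its plate visible, and the strut's near end at lower left with the pointer at (77,294). I'll compute the nut's pose from the depth.

```bash
cat >> h.py <<'E'
def wcloud(c,pos,rot):
    d=c["range_z"];K=c["K"];v,u=np.mgrid[0:384,0:512]
    p=np.stack([(u-K[0,2])*d/K[0,0],(v-K[1,2])*d/K[1,1],d],-1)
    T=c["hand_eye"];p=p@T[:3,:3].T+T[:3,3]
    return p@R.from_quat(rot).as_matrix().T+pos
E
python3 - <<'E'
from h import *
c=dict(np.load("pics/w1.npz"));P=wcloud(c,c["pos"],c["rot"]);d=c["range_z"]
def ana(sel,n):
    q=P[sel][:,:2].astype(np.float32); r=cv2.minAreaRect(q*1000)
    w,V=np.linalg.eigh(np.cov(q.T)); a=np.degrees(np.arctan2(V[1,1],V[0,1]))
    print(n,len(q),q.mean(0).round(4),"rect",np.round(r[0],1),np.round(r[1],1),round(r[2],1),"pca",round(a,1),"z",np.percentile(P[sel][:,2],[5,50,95]).round(4))
b=(d>0)&(abs(P[...,0]-.475)<.05)&(abs(P[...,1]+.2125)<.04)
ana(b&(P[...,2]>.078)&(P[...,2]<.1),"top")
ana(b&(P[...,2]>.045)&(P[...,2]<.1),"grip")
ana(b&(P[...,2]>.018)&(P[...,2]<.036),"plate")
im=c["pixels"]
cv2.imwrite("pics/w1c.png",cv2.resize(im[100:200,180:290,::-1],None,fx=6,fy=6,interpolation=2))
# stand
ok=(d>0)
hsv=cv2.cvtColor(im,cv2.COLOR_RGB2HSV).astype(int);H,S,V=[hsv[...,i] for i in range(3)]
m=ok&((H<=4)|(H>176))&(S>150)&(V>90)&(P[...,2]<.05)&(P[...,1]>0)
print(P[m].mean(0),P[m].min(0),P[m].max(0))
m=ok&(H>95)&(H<125)&(S>120)&(P[...,1]>-.06)&(P[...,2]>.02)&(P[...,0]<.6)
print(P[m].mean(0),P[m].min(0),P[m].max(0))
E
```

```text
top 430 [ 0.4763 -0.2108] rect [ 475.7 -210.1] [13.8 26.4] 57.9 pca 150.2 z [0.0821 0.0846 0.0859]
grip 542 [ 0.4768 -0.2121] rect [ 475.1 -211.2] [16.2 26.5] 56.7 pca 151.4 z [0.0549 0.0843 0.0858]
plate 329 [ 0.4817 -0.2165] rect [ 476.3 -210.7] [20.7 40.7] 62.2 pca 170.6 z [0.0242 0.0262 0.0293]
[0.41506091 0.0642569  0.0198771 ] [0.41047234 0.06062629 0.01262703] [0.41972489 0.07007835 0.02434859]
[ 0.48763562 -0.03080103  0.02731902] [ 0.48196614 -0.03822934  0.02008223] [ 0.49293496 -0.01532908  0.03354688]
```

View pics/w1c.png

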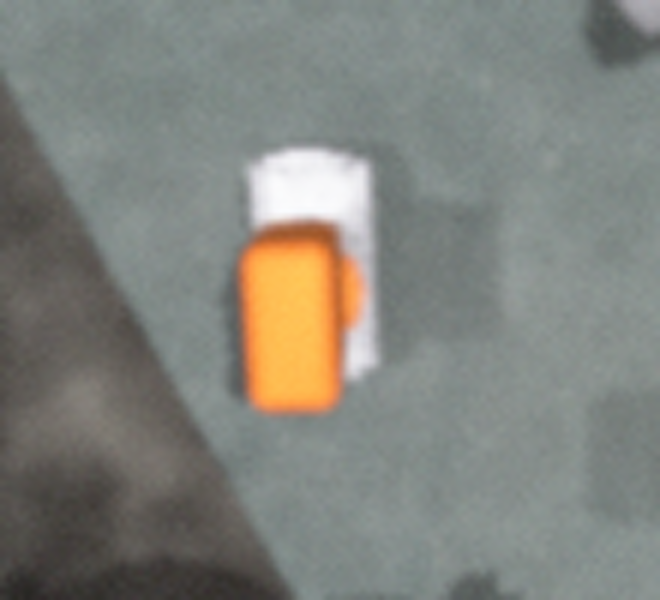

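```bash
python3 -m pendant '[[[1.6,0.35,-2.5],[0,0,0.4],0],[[1.6,0.35,-2.5],[0,0,0.4],0],[[0,0,-2.5],[0,0,0],0],[[0,0,-1],[0,0,0],0],[[0,0,0],[0,0,0],0]]' 60
python3 - <<'E'
from h import *
from workcell import manip
o=manip.get_obs();c=manip.camera("wrist");print(o["position"],R.from_quat(o["ee_rot"]).as_matrix())
P=wcloud(c,o["position"],o["ee_rot"]);d=c["range_z"]
cv2.imwrite("pics/w2.png",c["pixels"][:,:,::-1])
b=(d>0)&(abs(P[...,0]-.475)<.05)&(abs(P[...,1]+.2125)<.04)
for lo,hi in((.078,.1),(.055,.1),(.018,.036)):
    s=b&(P[...,2]>lo)&(P[...,2]<hi);q=P[s][:,:2].astype(np.float32)
    if len(q)>20:print(len(q),cv2.minAreaRect(q*1000),np.median(P[s][:,2]))
E
```

```text
clock: 2.02
position: [0.4747, -0.2134, 0.1657]
ee_rot: [-0.495, 0.869, 0.003, 0.0]
ft_force: [0.3, -0.1, 0.5]
grip_width: 1.002
[ 0.47466845 -0.21341099  0.16567269] [[-0.51062897 -0.85979843 -0.00217275]
 [-0.8597948   0.51061383  0.00513899]
 [-0.00330906  0.00449224 -0.99998443]]
749 ((476.20062255859375, -210.28187561035156), (13.712060928344727, 25.76957130432129), 59.53297424316406) 0.08457538641339957
922 ((475.5443420410156, -211.3851318359375), (16.340904235839844, 25.82828140258789), 60.28764343261719) 0.08431045157930966
575 ((477.1368408203125, -210.85195922851562), (21.0109806060791, 39.490966796875), 60.94511413574219) 0.02625083824973745
```

View pics/w2.png

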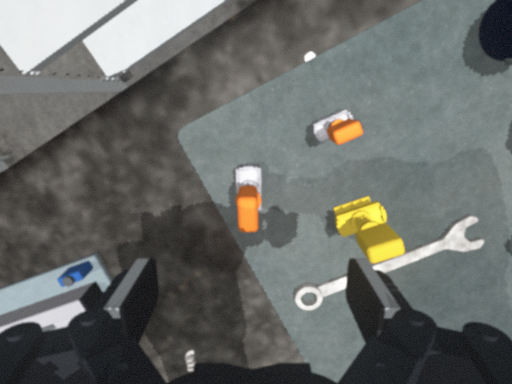

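The target grip is centred between the jaws at (248,205), and the yellow nut is clear of the fingers. I'll descend and grip.

```bash
python3 -m pendant '[[[0.15,0.3,-3],[0,0,0.5],0],[[0,0,-3],[0,0,0],0],[[0,0,-2.5],[0,0,0],0],[[0,0,-0.8],[0,0,0],0],[[0,0,0],[0,0,0],0]]' 60
```

```text
clock: 2.7
position: [0.4794, -0.2132, 0.0772]
ee_rot: [-0.498, 0.867, -0.002, 0.003]
ft_force: [-0.2, 0.2, -0.4]
grip_width: 0.997
```

```bash
python3 -m pendant '[[[-0.35,0.25,-0.6],[0,0,0],0],[[0,0,0],[0,0,0],0]]'; python3 -m pendant '[[[0,0,0],[0,0,0],150],[[0,0,0],[0,0,0],255],[[0,0,0],[0,0,0],255],[[0,0,0],[0,0,0],255],[[0,0,0],[0,0,0],255]]' 60
```

```text
clock: 2.95
position: [0.4767, -0.2111, 0.0728]
ee_rot: [-0.498, 0.867, -0.003, 0.004]
ft_force: [-0.4, 0.1, -0.1]
grip_width: 0.999
clock: 3.58
position: [0.4773, -0.2114, 0.074]
ee_rot: [-0.498, 0.867, -0.004, 0.004]
ft_force: [-0.1, -0.6, 0.8]
grip_width: 0.153
```

Gripped at an opening of 0.153. I'll lift, then carry and rotate toward the strut.

```bash
python3 -m pendant '[[[0,0,2],[0,0,0],255],[[0,0,4],[0,0,0],255],[[0,0,4],[0,0,5],255],[[0,1,2],[0,0,10],255],[[0,2,0],[0,0,10],255],[[-0.2,2.5,0],[0,0,10],255],[[-0.2,2.5,0],[0,0,10],255],[[-0.2,2.5,0],[0,0,10],255],[[-0.2,2.5,0],[0,0,10],255],[[-0.2,2.5,0],[0,0,10],255],[[-0.2,2,0],[0,0,10],255],[[0,0,0],[0,0,0],255]]'
python3 - <<'E'
from h import *
from workcell import manip
o=manip.get_obs();c=manip.camera("wrist");print(o["position"],R.from_quat(o["ee_rot"]).as_matrix(),o["joint_pos"])
np.savez("pics/w3.npz",pos=o["position"],rot=o["ee_rot"],**c)
cv2.imwrite("pics/w3.png",c["pixels"][:,:,::-1])
E
```

```text
clock: 5.08
position: [0.4622, -0.0306, 0.1959]
ee_rot: [0.96, -0.281, 0.0, -0.004]
ft_force: [-0.2, 0.3, -0.8]
grip_width: 0.148
[ 0.46217398 -0.03063074  0.19594394] [[ 0.84229311 -0.53901401  0.00249284]
 [-0.53901734 -0.84226636  0.00690623]
 [-0.00162292 -0.00716075 -0.99997304]] [ 0.64768633  0.05524525 -0.68554596  1.91151524  0.03039361  1.18470882
 -0.61774971]
```

View pics/w3.png

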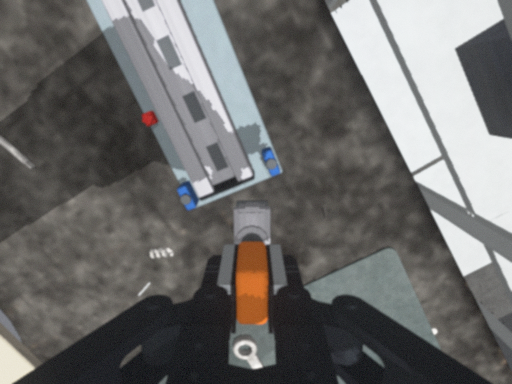

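The wrist view shows the nut held in the jaws, with the plate end at (252,225). The strut lies ahead from (225,180) to (130,10), and the pointer is at (149,118). I'll measure the strut from the depth.

```bash
cat > m.py <<'E'
from h import *
import sys
def analyse(P,im,d,yaw0=-9.8,tag=""):
    hsv=cv2.cvtColor(im,cv2.COLOR_RGB2HSV).astype(int);H,S,V=[hsv[...,i] for i in range(3)]
    ok=(d>0)&(P[...,0]>.3)&(P[...,0]<.62)&(P[...,1]>-.08)&(P[...,1]<.3)
    m=ok&((H<=5)|(H>175))&(S>150)&(V>70)&(P[...,2]<.06)
    print(tag,"red",m.sum(),P[m].mean(0).round(4),"min",P[m].min(0).round(4),"max",P[m].max(0).round(4))
    # strut top: z about .037
    m=ok&(abs(P[...,2]-.037)<.005)&~((H>95)&(H<125)&(S>120))
    q=P[m]; 
    # only connected around strut
    best=None
    for yaw in np.arange(yaw0-4,yaw0+4,.1):
        a=np.radians(yaw); s=q[:,0]*np.cos(a)+q[:,1]*np.sin(a)
        h,e=np.histogram(s,np.arange(.3,.62,.001)); sc=(h.astype(float)**2).sum()
        if best is None or sc>best[0]: best=(sc,yaw)
    yaw=best[1];print("yaw by strut top",yaw,len(q),"z",np.median(q[:,2]))
    a=np.radians(yaw0); s=q[:,0]*np.cos(a)+q[:,1]*np.sin(a); t=-q[:,0]*np.sin(a)+q[:,1]*np.cos(a)
    h,e=np.histogram(s,np.arange(.35,.52,.002)); print([(round(x,3),int(n)) for x,n in zip(e,h) if n])
    print("t",np.percentile(t,[1,99]))
    return yaw
E
python3 - <<'E'
from m import *
c=dict(np.load("pics/w3.npz"));P=wcloud(c,c["pos"],c["rot"]);analyse(P,c["pixels"],c["range_z"],tag="wrist")
b=(c["range_z"]>0)&(np.linalg.norm(P[...,:2]-c["pos"][:2],axis=-1)<.05)
c2=dict(np.load("pics/top0.npz"));analyse(cloud(c2),c2["pixels"],c2["range_z"],tag="top")
E
```

```text
wrist red 152 [0.4148 0.0666 0.0207] min [0.4086 0.0614 0.0131] max [0.4191 0.0726 0.0243]
yaw by strut top -9.600000000000016 7945 z 0.03658651890469247
[(np.float64(0.392), 7), (np.float64(0.394), 19), (np.float64(0.396), 20), (np.float64(0.398), 20), (np.float64(0.4), 17), (np.float64(0.402), 3), (np.float64(0.408), 1), (np.float64(0.41), 351), (np.float64(0.412), 512), (np.float64(0.414), 520), (np.float64(0.416), 519), (np.float64(0.418), 511), (np.float64(0.42), 507), (np.float64(0.422), 515), (np.float64(0.424), 592), (np.float64(0.426), 10), (np.float64(0.428), 12), (np.float64(0.43), 11), (np.float64(0.432), 10), (np.float64(0.434), 13), (np.float64(0.436), 10), (np.float64(0.438), 14), (np.float64(0.44), 10), (np.float64(0.442), 11), (np.float64(0.444), 12), (np.float64(0.446), 12), (np.float64(0.448), 148), (np.float64(0.45), 478), (np.float64(0.452), 468), (np.float64(0.454), 485), (np.float64(0.456), 471), (np.float64(0.458), 468), (np.float64(0.46), 470), (np.float64(0.462), 481), (np.float64(0.464), 148), (np.float64(0.478), 9), (np.float64(0.48), 20), (np.float64(0.48
[... 482 characters left out ...]
loat64(0.418), 48), (np.float64(0.42), 48), (np.float64(0.422), 57), (np.float64(0.424), 50), (np.float64(0.426), 13), (np.float64(0.428), 2), (np.float64(0.43), 2), (np.float64(0.432), 4), (np.float64(0.434), 1), (np.float64(0.436), 2), (np.float64(0.438), 2), (np.float64(0.442), 2), (np.float64(0.444), 2), (np.float64(0.446), 1), (np.float64(0.448), 6), (np.float64(0.45), 57), (np.float64(0.452), 51), (np.float64(0.454), 47), (np.float64(0.456), 51), (np.float64(0.458), 56), (np.float64(0.46), 51), (np.float64(0.462), 50), (np.float64(0.464), 33), (np.float64(0.478), 1), (np.float64(0.48), 3), (np.float64(0.482), 4), (np.float64(0.484), 3), (np.float64(0.486), 2)]
t [0.05381073 0.30665575]
```

```bash
python3 - <<'E'
from m import *
c=dict(np.load("pics/w3.npz"));P=wcloud(c,c["pos"],c["rot"]);d=c["range_z"]
T=(P-c["pos"])@R.from_quat(c["rot"]).as_matrix()
im=c["pixels"];hsv=cv2.cvtColor(im,cv2.COLOR_RGB2HSV).astype(int);H,S,V=[hsv[...,i] for i in range(3)]
m=(d>0)&(H>3)&(H<18)&(S>140)&(abs(T[...,0])<.03)&(abs(T[...,1])<.05)&(T[...,2]<.02)
print("grip",m.sum(),T[m].mean(0).round(4),np.percentile(T[m],[2,98],axis=0).round(4))
m=(d>0)&(abs(T[...,0])<.03)&(T[...,1]<.0)&(T[...,1]>-.04)&(T[...,2]>.035)&(T[...,2]<.06)
q=T[m];print("plate",len(q),q.mean(0).round(4),np.percentile(q,[1,50,99],axis=0).round(4))
for lo in np.arange(-.03,0,.003):
    k=q[(q[:,1]>=lo)&(q[:,1]<lo+.003)]
    if len(k)>5:print(lo.round(4),len(k),np.percentile(k[:,0],[2,98]).round(4),np.median(k[:,2]).round(4))
m=(d>0)&((H<=5)|(H>175))&(S>150)&(V>70)&(P[...,2]<.06)&(P[...,2]>.0215)&(P[...,1]>.03)
q=P[m];a=np.radians(-9.7);print("ptr top",len(q),"s",(q[:,0]*np.cos(a)+q[:,1]*np.sin(a)).mean(),np.percentile(-q[:,0]*np.sin(a)+q[:,1]*np.cos(a),[0,50,100]))
E
```

```text
grip 2589 [ 0.0002 -0.0029 -0.0062] [[-0.0063 -0.0109 -0.0127]
 [ 0.0066  0.0129  0.0158]]
plate 1258 [ 0.0001 -0.0091  0.0467] [[-0.01   -0.0182  0.0362]
 [-0.0001 -0.0086  0.0476]
 [ 0.0101 -0.0003  0.0534]]
-0.021 38 [-0.0035  0.0038] 0.0477
-0.018 248 [-0.0097  0.0096] 0.0471
-0.015 141 [-0.0103  0.01  ] 0.048
-0.012 181 [-0.0099  0.0101] 0.0481
-0.009 193 [-0.0099  0.0101] 0.0479
-0.006 236 [-0.0094  0.0096] 0.0457
-0.003 221 [-0.0095  0.01  ] 0.0446
ptr top 79 s 0.3967169970605919 [0.13095387 0.13598943 0.14036615]
```

```bash
python3 -m pendant '[[[-0.2,3,0],[-0.2,0.1,8],255],[[-0.2,3,-1],[-0.2,0.1,8],255],[[-0.2,3,-2],[0,0,7],255],[[-0.1,0,-2],[0,0,0],255],[[0,0,0],[0,0,0],255]]'
cat > st.py <<'E'
from h import *
from workcell import manip
o=manip.get_obs();p=o["position"];M=R.from_quat(o["ee_rot"]).as_matrix();a=np.radians(-9.7)
n=p+M@np.array([0,.001,.071])
print("clk",round(o["clock"],2),"tcp",p.round(4),"jaw",np.degrees(np.arctan2(M[1,0],M[0,0])).round(2),"toolz",M[:,2].round(4),"f",o["ft_force"].round(1),"tq",o["torque"].round(2))
sx=lambda v:(v[0]*np.cos(a)+v[1]*np.sin(a),-v[0]*np.sin(a)+v[1]*np.cos(a))
s,t=sx(n);print("nut s-.4376 = %.1f mm, t-.136 = %.1f mm, z %.1f"%((s-.4376)*1e3,(t-.136)*1e3,n[2]*1e3))
ds,dt=.4376-s,.136-t;print("need dx dy cm %.2f %.2f"%(100*(ds*np.cos(a)-dt*np.sin(a)),100*(ds*np.sin(a)+dt*np.cos(a))),"force in stand frame",np.round(sx(o["ft_force"]),1),o["joint_pos"].round(2))
E
python3 st.py
```

```text
clock: 5.75
position: [0.4562, 0.0546, 0.1445]
ee_rot: [0.996, -0.093, -0.001, 0.001]
ft_force: [0.6, -0.6, -1.0]
grip_width: 0.154
clk 5.75 tcp [0.4562 0.0546 0.1445] jaw -10.66 toolz [-0.0012 -0.0017 -1.    ] f [ 0.6 -0.6 -1. ] tq [-0.   -0.04  0.03]
nut s-.4376 = 2.8 mm, t-.136 = -6.4 mm, z 73.6
need dx dy cm -0.16 0.68 force in stand frame [ 0.7 -0.5] [ 0.54  0.12 -0.79  1.97  0.1   1.08 -0.48]
```

```bash
python3 -m pendant '[[[-0.16,0.7,-1.5],[0.1,-0.05,0.9],255],[[0,0,-0.6],[0,0,0],255],[[0,0,0],[0,0,0],255]]'
python3 st.py; python3 - <<'E'
from m import *
from workcell import manip
o=manip.get_obs();c=manip.camera("wrist");P=wcloud(c,o["position"],o["ee_rot"]);analyse(P,c["pixels"],c["range_z"],yaw0=-9.7)
cv2.imwrite("pics/w4.png",c["pixels"][:,:,::-1])
E
```

```text
clock: 6.12
position: [0.4555, 0.0605, 0.1233]
ee_rot: [0.996, -0.087, 0.001, -0.0]
ft_force: [-0.2, -0.4, -0.7]
grip_width: 0.156
clk 6.12 tcp [0.4555 0.0605 0.1233] jaw -10.03 toolz [ 0.0011 -0.     -1.    ] f [-0.2 -0.4 -0.7] tq [ 0.01 -0.01 -0.04]
nut s-.4376 = 1.2 mm, t-.136 = -0.6 mm, z 52.3
need dx dy cm -0.11 0.08 force in stand frame [-0.1 -0.5] [ 0.52  0.16 -0.79  2.    0.13  1.04 -0.51]
 red 215 [0.4144 0.069  0.0208] min [0.4087 0.0626 0.0142] max [0.4192 0.0738 0.025 ]
yaw by strut top -9.800000000000013 11620 z 0.036654935402505376
[(np.float64(0.41), 584), (np.float64(0.412), 790), (np.float64(0.414), 804), (np.float64(0.416), 799), (np.float64(0.418), 775), (np.float64(0.42), 761), (np.float64(0.422), 764), (np.float64(0.424), 630), (np.float64(0.448), 290), (np.float64(0.45), 696), (np.float64(0.452), 778), (np.float64(0.454), 754), (np.float64(0.456), 772), (np.float64(0.458), 771), (np.float64(0.46), 799), (np.float64(0.462), 759), (np.float64(0.464), 94)]
t [0.10858075 0.26351737]
```

View pics/w4.png

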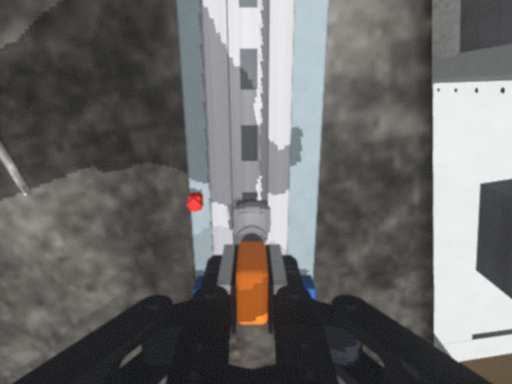

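The nut's plate is over the slot at (252,215), and the pointer at (195,202) is just ahead. I'll nudge sideways and descend gently.

```bash
python3 -m pendant '[[[-0.13,0.18,-1.0],[0,-0.05,0.3],255],[[0,0,-0.6],[0,0,0],255],[[0,0,0],[0,0,0],255]]' 60
python3 st.py
```

```text
clock: 6.55
position: [0.4545, 0.0623, 0.1068]
ee_rot: [0.996, -0.085, 0.002, -0.0]
ft_force: [0.4, 0.3, -1.2]
grip_width: 0.148
clk 6.55 tcp [0.4545 0.0623 0.1068] jaw -9.74 toolz [ 3.1e-03 -2.0e-04 -1.0e+00] f [ 0.4  0.3 -1.2] tq [-0.01  0.   -0.  ]
nut s-.4376 = 0.1 mm, t-.136 = 1.0 mm, z 35.8
need dx dy cm -0.03 -0.10 force in stand frame [0.4 0.4] [ 0.51  0.18 -0.79  2.02  0.15  1.   -0.53]
```

```bash
python3 -m pendant '[[[-0.03,0,-0.7],[0,0.18,0],255],[[0,0,-0.4],[0,0,0],255],[[0,0,0],[0,0,0],255]]'
python3 st.py
```

```text
clock: 6.92
position: [0.4543, 0.0623, 0.0951]
ee_rot: [0.996, -0.085, -0.0, 0.0]
ft_force: [0.9, 0.4, -0.9]
grip_width: 0.154
clk 6.92 tcp [0.4543 0.0623 0.0951] jaw -9.76 toolz [-2.e-04 -2.e-04 -1.e+00] f [ 0.9  0.4 -0.9] tq [0.03 0.07 0.01]
nut s-.4376 = -0.3 mm, t-.136 = 0.9 mm, z 24.1
need dx dy cm 0.02 -0.09 force in stand frame [0.8 0.5] [ 0.5   0.2  -0.78  2.02  0.17  0.98 -0.54]
```

Aligned. Next I'll take small steps as the plate enters.

```bash
for i in 1 2; do python3 -m pendant '[[[0,0,-0.2],[0,0,0],255],[[0,0,-0.2],[0,0,0],255]]' | sed -n '2p;4p'; done; python3 st.py
```

```text
position: [0.4545, 0.0623, 0.0911]
ft_force: [-0.7, 0.2, -0.6]
position: [0.4546, 0.0623, 0.0869]
ft_force: [0.3, -0.1, -0.9]
clk 7.42 tcp [0.4546 0.0623 0.0869] jaw -9.76 toolz [ 5.e-04 -2.e-04 -1.e+00] f [ 0.3 -0.1 -0.9] tq [-0.02 -0.02  0.  ]
nut s-.4376 = -0.0 mm, t-.136 = 1.0 mm, z 15.9
need dx dy cm -0.02 -0.10 force in stand frame [ 0.3 -0.1] [ 0.49  0.22 -0.78  2.03  0.19  0.96 -0.55]
```

```bash
python3 -m pendant '[[[0,0,-0.25],[0,0,0],255],[[0,0,-0.2],[0,0,0],255],[[0,0,-0.1],[0,0,0],255]]' | sed -n '2p;4p'; python3 st.py; python3 -m pendant '[[[0,0,-0.15],[0,0,0],255],[[0,0,-0.15],[0,0,0],255]]' | sed -n '2p;4p'; python3 st.py
```

```text
position: [0.4546, 0.0623, 0.0811]
ft_force: [-1.8, -0.1, 1.6]
clk 7.8 tcp [0.4546 0.0623 0.0811] jaw -9.76 toolz [ 5.e-04 -3.e-04 -1.e+00] f [-1.8 -0.1  1.6] tq [-0.07  0.2   0.05]
nut s-.4376 = 0.0 mm, t-.136 = 0.9 mm, z 10.1
need dx dy cm -0.02 -0.09 force in stand frame [-1.8 -0.4] [ 0.49  0.23 -0.78  2.04  0.2   0.95 -0.56]
position: [0.4546, 0.0622, 0.0782]
ft_force: [-1.8, 0.9, 4.0]
clk 8.05 tcp [0.4546 0.0622 0.0782] jaw -9.76 toolz [ 5.e-04 -6.e-04 -1.e+00] f [-1.8  0.9  4. ] tq [-0.06  0.52 -0.03]
nut s-.4376 = 0.1 mm, t-.136 = 0.9 mm, z 7.2
need dx dy cm -0.02 -0.09 force in stand frame [-1.9  0.6] [ 0.49  0.23 -0.78  2.04  0.2   0.95 -0.56]
```

```bash
python3 -m pendant '[[[0,0,-0.2],[0,0,0],255],[[0,0,-0.2],[0,0,0],255],[[0,0,-0.15],[0,0,0],255],[[0,0,-0.05],[0,0,0],255]]' | sed -n '2p;4p'; python3 st.py; 
```

```text
position: [0.4547, 0.0622, 0.0725]
ft_force: [-3.0, -1.0, 8.0]
clk 8.55 tcp [0.4547 0.0622 0.0725] jaw -9.77 toolz [ 3.0e-04 -1.3e-03 -1.0e+00] f [-3. -1.  8.] tq [-0.06  0.81  0.04]
nut s-.4376 = 0.2 mm, t-.136 = 0.8 mm, z 1.5
need dx dy cm -0.03 -0.08 force in stand frame [-2.8 -1.5] [ 0.48  0.24 -0.77  2.04  0.21  0.93 -0.57]
```

```bash
python3 -m pendant '[[[-0.03,0,-0.08],[0,0,0],255],[[-0.02,0,0],[0,0,7],255],[[-0.02,0,0],[0,0,8],255]]' | sed -n '2p;4p'; python3 st.py; 
```

```text
position: [0.456, 0.0626, 0.0731]
ft_force: [-0.4, 0.2, 6.7]
clk 8.93 tcp [0.456  0.0626 0.0731] jaw 5.6 toolz [ 4.8e-03 -6.0e-04 -1.0e+00] f [-0.4  0.2  6.7] tq [ 0.11  0.08 -0.05]
nut s-.4376 = 1.9 mm, t-.136 = 1.6 mm, z 2.1
need dx dy cm -0.22 -0.13 force in stand frame [-0.4  0.1] [ 0.52  0.25 -0.81  2.04  0.23  0.93 -0.32]
```

```bash
python3 -m pendant '[[[-0.2,0,-0.12],[0,0.27,3],255],[[-0.1,0,-0.05],[0,0.15,8],255],[[-0.1,0,-0.05],[0,0.15,8],255]]' | sed -n '2p;4p'; python3 st.py; 
```

```text
position: [0.4561, 0.0633, 0.0732]
ft_force: [0.4, -0.6, 6.8]
clk 9.3 tcp [0.4561 0.0633 0.0732] jaw 25.23 toolz [ 0.0035  0.0013 -1.    ] f [ 0.4 -0.6  6.8] tq [0.   0.04 0.04]
nut s-.4376 = 2.1 mm, t-.136 = 2.6 mm, z 2.2
need dx dy cm -0.25 -0.22 force in stand frame [ 0.5 -0.5] [ 0.56  0.26 -0.86  2.04  0.25  0.94  0.01]
```

```bash
python3 -m pendant '[[[-0.28,-0.15,-0.14],[0,0.2,0],255],[[-0.1,-0.05,-0.06],[0,0.15,8],255],[[-0.1,-0.05,-0.05],[0,0.15,8],255],[[-0.1,-0.05,-0.05],[0,0.15,8],255]]' | sed -n '2p;4p'; python3 st.py; 
```

```text
position: [0.4548, 0.062, 0.073]
ft_force: [-1.0, -0.8, 7.3]
clk 9.8 tcp [0.4548 0.062  0.073 ] jaw 50.05 toolz [ 2.0e-04  4.4e-03 -1.0e+00] f [-1.  -0.8  7.3] tq [-0.07  0.57 -0.07]
nut s-.4376 = 1.1 mm, t-.136 = 1.6 mm, z 2.0
need dx dy cm -0.14 -0.14 force in stand frame [-0.9 -1. ] [ 0.63  0.29 -0.94  2.04  0.28  0.95  0.42]
```

```bash
python3 -m pendant '[[[-0.15,-0.15,-0.12],[-0.25,0,3],255],[[-0.1,-0.08,-0.06],[-0.15,0.1,8],255],[[-0.1,-0.08,-0.05],[-0.15,0.1,8],255],[[-0.1,-0.08,-0.06],[-0.15,0.1,8],255]]' | sed -n '2p;4p'; python3 st.py; 
```

```text
position: [0.4538, 0.0607, 0.0725]
ft_force: [-0.0, 1.4, 8.4]
clk 10.3 tcp [0.4538 0.0607 0.0725] jaw 77.98 toolz [ 0.0028 -0.0038 -1.    ] f [-0.   1.4  8.4] tq [ 0.26  0.15 -0.01]
nut s-.4376 = 0.7 mm, t-.136 = -0.0 mm, z 1.5
need dx dy cm -0.07 0.01 force in stand frame [-0.3  1.4] [ 0.7   0.31 -1.02  2.04  0.33  0.96  0.87]
```

```bash
python3 -m pendant '[[[-0.08,0,-0.08],[0.2,0.16,2.3],255],[[-0.03,0,-0.05],[0,0,0],255],[[0,0,0],[0,0,0],255]]' | sed -n '2p;4p'; python3 st.py;python3 - <<'E'
from m import *
from workcell import manip
c=manip.camera("wrist");cv2.imwrite("pics/w5.png",c["pixels"][:,:,::-1])
E
```

```text
position: [0.4541, 0.0609, 0.0723]
ft_force: [-2.8, -1.3, 8.5]
clk 10.68 tcp [0.4541 0.0609 0.0723] jaw 80.47 toolz [ 2.5e-03  1.0e-04 -1.0e+00] f [-2.8 -1.3  8.5] tq [-0.15  1.09 -0.02]
nut s-.4376 = 0.9 mm, t-.136 = 0.5 mm, z 1.3
need dx dy cm -0.10 -0.04 force in stand frame [-2.6 -1.7] [ 0.71  0.32 -1.03  2.04  0.33  0.96  0.91]
```

View pics/w5.png

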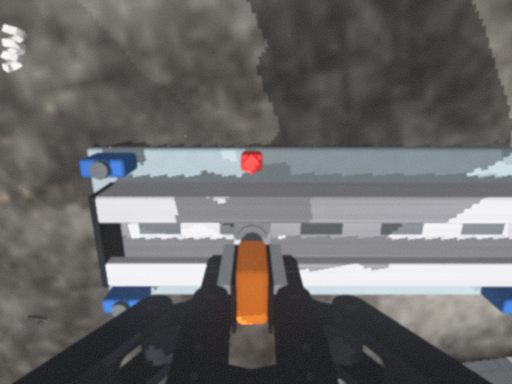

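Turned to 80.5°. The image shows the stud column (252) in line with the pointer at (251,161). I'll centre the nut and let it rise.

```bash
python3 -m pendant '[[[-0.12,-0.03,0],[0,0.15,0],255],[[-0.03,0,0.1],[0,0,0],255],[[0,0,0.15],[0,0,0],255]]' | sed -n '2p;4p'; python3 st.py;  python3 -m pendant '[[[0,0,0.12],[0,0,0],255],[[0,0,0.08],[0,0,0],255]]' | sed -n '2p;4p'; python3 st.py
```

```text
position: [0.4538, 0.0609, 0.0757]
ft_force: [-3.9, -0.6, 3.2]
clk 11.1 tcp [0.4538 0.0609 0.0757] jaw 80.47 toolz [ 2.2e-03  5.0e-04 -1.0e+00] f [-3.9 -0.6  3.2] tq [-0.05  0.64  0.06]
nut s-.4376 = 0.6 mm, t-.136 = 0.6 mm, z 4.7
need dx dy cm -0.07 -0.04 force in stand frame [-3.7 -1.2] [ 0.71  0.31 -1.03  2.04  0.32  0.97  0.92]
position: [0.4536, 0.0608, 0.0769]
ft_force: [7.8, 2.0, -19.1]
clk 11.35 tcp [0.4536 0.0608 0.0769] jaw 80.46 toolz [ 0.0022  0.0013 -1.    ] f [  7.8   2.  -19.1] tq [ 0.31 -1.47  0.07]
nut s-.4376 = 0.4 mm, t-.136 = 0.5 mm, z 5.9
need dx dy cm -0.04 -0.04 force in stand frame [7.3 3.2] [ 0.72  0.31 -1.03  2.04  0.32  0.97  0.92]
```

It's seated, with the lips catching at z≈5.5–6. I'll back off the pull at once.

```bash
python3 -m pendant '[[[0,0,-0.07],[0,0,0],255]]' | sed -n '2p;4p'; python3 st.py
```

```text
position: [0.4537, 0.0608, 0.0763]
ft_force: [-1.7, -1.3, 6.6]
clk 11.47 tcp [0.4537 0.0608 0.0763] jaw 80.46 toolz [ 0.0024  0.0014 -1.    ] f [-1.7 -1.3  6.6] tq [-0.15  0.55  0.04]
nut s-.4376 = 0.5 mm, t-.136 = 0.5 mm, z 5.3
need dx dy cm -0.06 -0.04 force in stand frame [-1.5 -1.6] [ 0.72  0.31 -1.03  2.04  0.32  0.97  0.92]
```

```bash
python3 -m pendant '[[[0,0,0.03],[0,0,0],255]]' | sed -n '2p;4p'; python3 -m pendant '[[[0,0,0],[0,0,0],205],[[0,0,0],[0,0,0],180],[[0,0,0],[0,0,0],140],[[0,0,0],[0,0,0],140]]' 20; python3 st.py
```

```text
position: [0.4537, 0.0609, 0.0767]
ft_force: [0.0, 0.3, -2.9]
clock: 12.1
position: [0.4541, 0.0609, 0.0769]
ee_rot: [0.763, 0.646, 0.002, 0.0]
ft_force: [-0.2, -0.8, -0.2]
grip_width: 0.451
clk 12.1 tcp [0.4541 0.0609 0.0769] jaw 80.46 toolz [ 0.0031  0.0013 -1.    ] f [-0.2 -0.8 -0.2] tq [-0.01  0.05  0.03]
nut s-.4376 = 0.9 mm, t-.136 = 0.7 mm, z 5.9
need dx dy cm -0.10 -0.05 force in stand frame [-0.1 -0.8] [ 0.72  0.31 -1.03  2.03  0.32  0.97  0.92]
```

Released. I'll retreat straight up and look.

```bash
python3 -m pendant '[[[0,0,2],[0,0,0],140],[[0,0,4],[0,0,0],140],[[0,0,4],[0,0,0],140],[[0,0,2],[0,0,0],140],[[0,0,0],[0,0,0],140]]'
python3 - <<'E'
from m import *
from workcell import manip
o=manip.get_obs();c=manip.camera("wrist");P=wcloud(c,o["position"],o["ee_rot"]);d=c["range_z"]
cv2.imwrite("pics/w6.png",c["pixels"][:,:,::-1])
analyse(P,c["pixels"],d,yaw0=-9.7)
a=np.radians(-9.7)
s=P[...,0]*np.cos(a)+P[...,1]*np.sin(a);t=-P[...,0]*np.sin(a)+P[...,1]*np.cos(a)
for lo,hi in((.08,.1),(.055,.1)):
    m=(d>0)&(abs(s-.4376)<.03)&(abs(t-.136)<.03)&(P[...,2]>lo)&(P[...,2]<hi)
    print(m.sum(),cv2.minAreaRect(np.stack([s[m],t[m]],1).astype(np.float32)*1000),np.median(P[m][:,2]))
c=manip.camera("top");cv2.imwrite("pics/t2.png",c["pixels"][:,:,::-1])
c=manip.camera("scene");cv2.imwrite("pics/s2.png",cv2.resize(c["pixels"][150:220,210:300,::-1],None,fx=7,fy=7,interpolation=2))
E
```

```text
clock: 12.72
position: [0.4533, 0.0612, 0.1999]
ee_rot: [0.763, 0.646, 0.001, 0.0]
ft_force: [-0.2, -0.3, -0.3]
grip_width: 0.448
 red 105 [0.4128 0.0673 0.0219] min [0.4085 0.0622 0.018 ] max [0.4179 0.0724 0.0242]
yaw by strut top -9.700000000000014 9664 z 0.036580687013381644
[(np.float64(0.392), 24), (np.float64(0.394), 50), (np.float64(0.396), 45), (np.float64(0.398), 47), (np.float64(0.4), 29), (np.float64(0.41), 822), (np.float64(0.412), 610), (np.float64(0.414), 617), (np.float64(0.416), 663), (np.float64(0.418), 638), (np.float64(0.42), 610), (np.float64(0.422), 588), (np.float64(0.424), 291), (np.float64(0.426), 32), (np.float64(0.428), 27), (np.float64(0.43), 26), (np.float64(0.432), 40), (np.float64(0.434), 26), (np.float64(0.436), 29), (np.float64(0.438), 27), (np.float64(0.44), 24), (np.float64(0.442), 26), (np.float64(0.444), 27), (np.float64(0.446), 25), (np.float64(0.448), 520), (np.float64(0.45), 544), (np.float64(0.452), 556), (np.float64(0.454), 516), (np.float64(0.456), 522), (np.float64(0.458), 503), (np.float64(0.46), 513), (np.float64(0.462), 407), (np.float64(0.464), 83), (np.float64(0.478), 25), (np.float64(0.48), 32), (np.float64(0.482), 42), (np.float64(0.484), 37), (np.float64(0.486), 19), (np.float64(0.488), 2)]
t [0.05268612 0.30506854]
588 ((439.311279296875, 135.6365203857422), (25.791213989257812, 13.329909324645996), 0.3311407268047333) 0.08736633646375194
754 ((439.3106689453125, 136.06021118164062), (25.78726577758789, 18.95330238342285), 0.025992756709456444) 0.08706254536433461
```

View pics/w6.png

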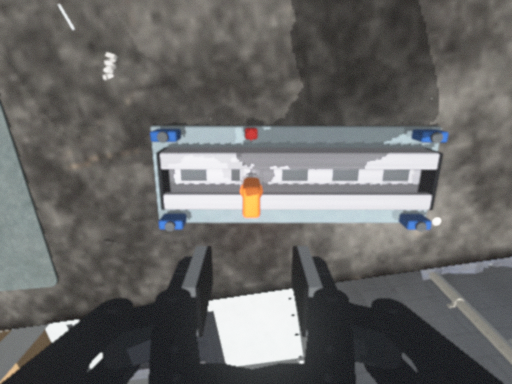

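View pics/s2.png

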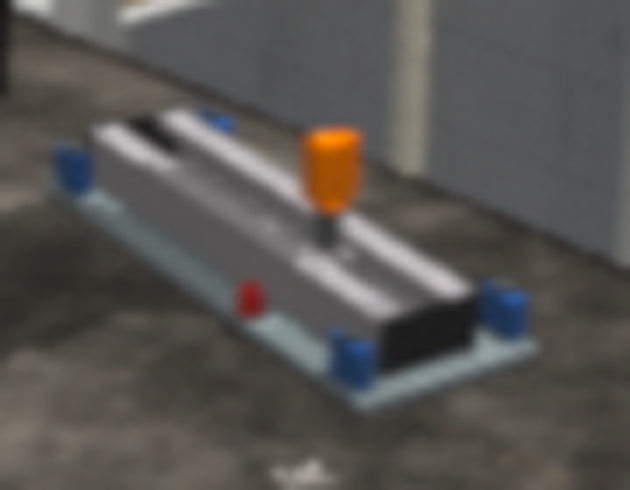

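View pics/t2.png

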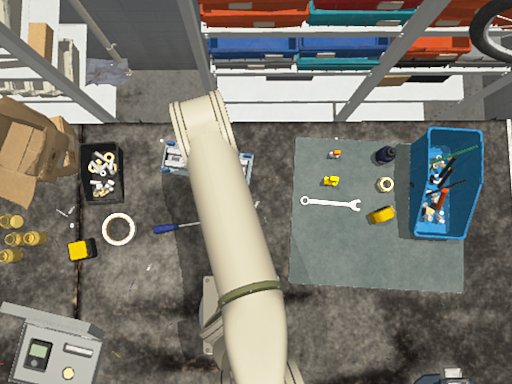

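The nut stands upright across the slot and level with the pointer: stud at (251,185), pointer at (251,133). The grip top is at about 87.4 mm, which puts the origin at about 5.5–6 mm. The bystanders are where they were, so I'll hand in.

```bash
python3 -c "
from workcell import manip
print(manip.hand_in())"
```

```text
the job is handed in; nothing more can be done
None
```

The channel nut with the orange grip is seated across the strut slot, level with the red pointer and released. I handed the job in at about 13 s; the hand-in reported no verdict.

**What I did:** I picked the larger orange nut and found the slot centre from the camera depth. The centre lay about 2–3 mm to the -x side of the stand's centre line, so no search by feel was needed. The nut went in lengthwise without resistance. I pushed it down to about 1.5 mm above the stand's origin (about 9 N), turned it 90°, and let it rise until the grooves caught the lips.

**Last checks after letting go:**

| Check | Measured |
|---|---|
| Angle to the stand's x axis | about 0.3° |
| Height of the nut's origin | about 5.5–6 mm (wanted 4.5–7.5) |
| Offset from the pointer along the strut | within about 1 mm |
| Offset across from the stand's centre line | within about 2 mm |
| Other loose things | no shift seen; the arm hid part of the last top view |

**Checks that were less clean:**
- **Upward pull when seating:** while lifting, I briefly overshot, and the wrist force sensor read about 19 N upward pull on the lips. I backed it off at once. I estimate the total load on the strut stayed under 35 N, but I did not measure it directly.
- **Strut position:** its edges read within 1 mm of where they were before, so it does not appear to have slid.
- **Drift while turning:** the tool wandered 1–2 mm sideways and about 1 mm upward during the turn, and I corrected it as it went.

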